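Tip the dried syringes out of the hinged drip tray into the tub

TASK

The three rinsed glass syringes on the hinged steel drip tray are dry. Slide the empty white tub along the bench until it stands square against the front of the tray's stand, centred under the pouring lip, then lift the tray by its bar handle until all three syringes have slid out into the tub, and lower the tray gently all the way back onto its rest. Do not touch the clean syringes with the gripper or lift the tub off the bench, and leave everything else on the bench where it is.

Things in the scene. Friction and masses are not known exactly. Their poses are not given: they have to be found in the camera images.
- tip_stand: Fixed steel stand of the drip tray, 166 mm wide (x). Origin on the bench under the middle of the hinge; -y is the front, where the tray pours; +y the handle side; base plate to y +140 mm. Front flat at y -12 mm (plate edge, 8 mm high, and two 97 mm high hinge cheeks at x +-80 mm): a tub pushed square against it has its origin at (0, -77, 0) mm here. Hinge axis along x through (0, 0, 80) mm.
- tip_tray (a joint): Hinge angle of the slotted steel tray, rad: 0 = level, down on its rest; grows as the handle end rises; stop at 1.0. 130 mm wide inside, open in front, walls to 118 mm above the bench. Its lip reaches 45 mm in front of the hinge; raised, it stays above the tub's rim. About 0.6 kg, nearly free hinge: falls back if let go. Syringes start to slide at about 0.45 to 0.65 rad (friction 0.48 to 0.72).
- tray_handle (a point): Middle of the tray's handle: round bar, 12 mm thick, 104 mm long, parallel to the hinge (stand's x). With the tray down it is 170 mm behind the hinge (stand's +y) and 110 mm above the bench, 30 mm higher than the hinge axis. Free space of 36 mm between bar and tray's rear wall (wall top at 118 mm). Pinch it from above; the bar can turn between the pads as the tray tilts.
- tub: Loose open white plastic tub, 170 mm (x) by 130 mm (y), 41 mm high, walls and floor 4 mm, rim 6 mm thick, 0.25 to 0.5 kg, friction on the bench 0.48 to 0.72. Origin at the centre of its underside. Starts in front of the stand, its +y wall turned roughly to the stand and 35 to 72 mm short of it, up to 18 mm off sideways and 0.2 rad askew.
- syringe_1: Glass syringe 1, 108 mm long (its y), 28 mm wide over the flange, lying across the tray (its length parallel to the hinge); number 1 nearest the lip, 3 nearest the handle. Origin at the underside, middle of its length. Clean: not to be touched by the robot.
- syringe_2: Glass syringe 2, 108 mm long (its y), 31 mm wide over the flange, lying across the tray (its length parallel to the hinge); number 1 nearest the lip, 3 nearest the handle. Origin at the underside, middle of its length. Clean: not to be touched by the robot.
- syringe_3: Glass syringe 3, 108 mm long (its y), 28 mm wide over the flange, lying across the tray (its length parallel to the hinge); number 1 nearest the lip, 3 nearest the handle. Origin at the underside, middle of its length. Clean: not to be touched by the robot.
- flask_50: bystander: conical flask with a rubber bung, 63 mm wide, 107 mm high, behind the tub, between the machines; stands loose on the bench, to be left where it is; origin at the centre of its underside
- bottle_100_a: bystander: clear bottle with a blue screw cap, 56 mm wide, 109 mm high, behind the handle side of the stand; stands loose on the bench, to be left where it is; origin at the centre of its underside
- beaker_100: bystander: glass beaker, 54 mm wide, 68 mm high, left of the stand; stands loose on the bench, to be left where it is; origin at the centre of its underside
- lab_timer: bystander: small digital timer, 37 x 66 x 62 mm, at the right; stands loose on the bench, to be left where it is; origin at the centre of its underside
- stir_bar_box: bystander: small box, 40 x 60 x 30 mm, at the right; stands loose on the bench, to be left where it is; origin at the centre of its underside
- tape_roll_0: bystander: roll of white tape lying flat, 66 mm wide, 20 mm high, right of the tub; stands loose on the bench, to be left where it is; origin at the centre of its underside

How it is judged:
By the outcome, as a careful person would: the job done as asked, in the order asked, and still so for the second after the job is handed in, with the robot touching nothing.
It also fails if it takes over 51 s, if anything falls off the work surface, if the arm or the gripper's body presses on something with over 40 N, if the wrist force passes 120 N, or if a joint passes its speed limit or range.

ROBOT

A 6-joint arm with a two-finger parallel gripper is mounted at the origin on a cart in front of the work surface, level with it; the furniture and walls round the work are solid. World frame = base frame: x ahead of the robot, y to its left, z up, the work surface at z = 0. Lengths are in m, angles in rad, forces in N, time in s.
With the tool pointing down it reaches from about 0.3 to 0.775 m from the base axis. Payload 14.6 kg.
Tool frame: the origin (TCP) lies at the very end of the fingers, on their centre line; the grasp point (between the pads) lies 19 mm behind it; z points along the fingers, y is the line along which they close (so a half turn about z gives the same grasp; the last joint's range is limited). The gripper opens to 94 mm and grips with 3 to 60 N. Pads are 16 mm wide; open, the fingers measure 119 mm over their backs; the gripper's body (75 mm by 177 mm) begins 78 mm behind the grasp point.
Start: joints at [-1.252, 0.3, 1.521, -0, 1.321, -0.067], TCP at [0.207, -0.51, 0.174] pointing down, gripper open.
Joint ranges: [-3.03, 3.03], [-0.79, 2.21], [0.23, 2.52], [-1.04, 4.18], [0, 3.07], [-2.55, 2.55]. Speed limits (rad/s): [2.22, 2.22, 2.57, 3.14, 3.14, 3.14].

INTERFACE

Orientations are given as [roll, pitch, yaw] about the fixed x, y, z axes, in that order (R = Rz(yaw) Ry(pitch) Rx(roll)).
In Python, from station import ctrl gives the robot as it stands.
- The arm moves only by the shell command python3 -m pendant 'ROWS' [OPENING] [FORCE]. ROWS is JSON, a list of rows, each a list of 2 entries, a list of its own where there are three numbers: the shift along the world's x, y, z in cm, then the turn about the world's z in rad. A call has 1 to 20 rows; each row shifts and turns the commanded pose from where the row before left it; what a row does not reach is not made up. A row lasts 1/12 s, in which the tool goes at most 41.7 mm and 7.16 degrees, less where a joint would pass 70% of its speed; a pose out of reach is approached as far as the arm can. A call is refused whole if a number of a shift passes 4.17 or a number of a turn 0.125, either way. A call with a gripper value outside its range is refused whole. OPENING is the opening, from 0 (shut) to 1 (fully open), set as the call begins (- or left out, the last holds). The fingers move at their own pace and stop on an object; FORCE is the grip in N (left out, the last holds). Time passes only in rows, so rows that do not move let the fingers close. It gives the time, the measured TCP pose, the force, the opening and the grip force at its end, in the units of the state.
- ctrl.get_obs(): the state, without advancing time (a new reading comes with each control period).
- ctrl.camera(name): name is "scene" or "top"; returns a dict with "color" (400x640x3 uint8, red, green, blue), "intrinsics" (3x3 intrinsics, pixels), "camera_from_world" (4x4, takes a point from world to camera coordinates). Camera axes: x right, y down, z forward; pixel columns grow to the right and rows downward; lengths in m; the calibration is good to about 2 mm. A picture is of the moment at which its call begins. There is no depth.
- ctrl.hand_in(): hands the job in; it is judged then, once.
The state is a dict: "time_s": time; "qpos": joint angles; "joint_vel": joint speeds; "tau": joint torques, N m; "ee_pos": TCP position; "eef_rot": TCP orientation; "force": force on the tool from outside, world axes, zero at the start; "moment": the same for the moment, N m; "grip_width": finger opening in m; "grip_force": force on a finger pad.
Only numpy, scipy, OpenCV 4.12 (cv2) and the standard library are available. Lean on these libraries where they do the work, as an engineer would, in place of code of your own. Each camera call takes 0.05 s, during which the arm holds its last target. There are 200 camera calls.

## Working session

There is one attempt and no reset: what is moved stays moved. The work goes in short steps, Python scripts to look and compute and a shell command to move; the robot and the scene stay as the last step left them, time stands still between calls to the robot, and variables do not carry over. Pictures are saved under pics/ and viewed, at most 10 in all, crops included, and the job is handed in when it is done.

```bash
mkdir -p pics; ls; python3 - <<'E'
from station import ctrl
import cv2
for n in("top","scene"):
    c=ctrl.camera(n); print(n,c["intrinsics"].tolist(),c["camera_from_world"].round(4).tolist())
    cv2.imwrite(f"pics/{n}0.png",c["color"][:,:,::-1])
print(ctrl.get_obs())
E
```

```text
pics
top [[401.66794664787886, 0.0, 315.4119695452187], [0.0, 401.66794664787886, 199.32837774781362], [0.0, 0.0, 1.0]] [[-0.0113, -0.9999, -0.0078, 0.1257], [-0.9832, 0.0125, -0.1823, 0.6035], [0.1824, 0.0056, -0.9832, 1.2482], [0.0, 0.0, 0.0, 1.0]]
scene [[484.6387143075103, 0.0, 320.4606952706294], [0.0, 484.6387143075103, 196.47360970036166], [0.0, 0.0, 1.0]] [[-0.742, -0.6703, 0.0108, 0.5387], [-0.4866, 0.5274, -0.6965, 0.2979], [0.4611, -0.5221, -0.7175, 1.2682], [0.0, 0.0, 0.0, 1.0]]
{'time_s': 0.1, 'qpos': array([-1.25157481e+00,  3.00402353e-01,  1.52147699e+00, -4.19091673e-05,
        1.32071842e+00, -6.65397522e-02]), 'joint_vel': array([-3.69564312e-04, -1.90512380e-04, -1.21686962e-03,  4.25098723e-04,
       -1.39374517e-03, -8.76189542e-05]), 'tau': array([ 2.05080265e-03, -5.32644296e+01, -3.53285229e+01,  7.10040238e-02,
        2.35183036e-02, -7.57452221e-05]), 'ee_pos': array([ 0.20688173, -0.50933182,  0.17356809]), 'eef_rot': array([-3.14058707e+00, -2.63250329e-05,  3.85771645e-01]), 'force': array([-0.97760851,  0.12212259, -0.204359  ]), 'moment': array([-0.02856319, -0.03023892,  0.0247747 ]), 'grip_force': 0.0, 'grip_width': 0.09372105104746906}
```

View pics/top0.png

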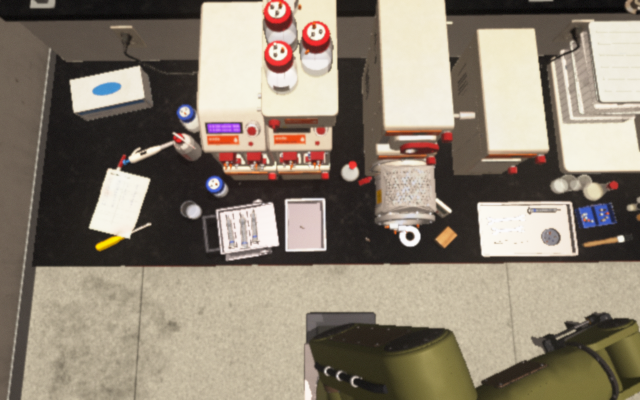

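View pics/scene0.png

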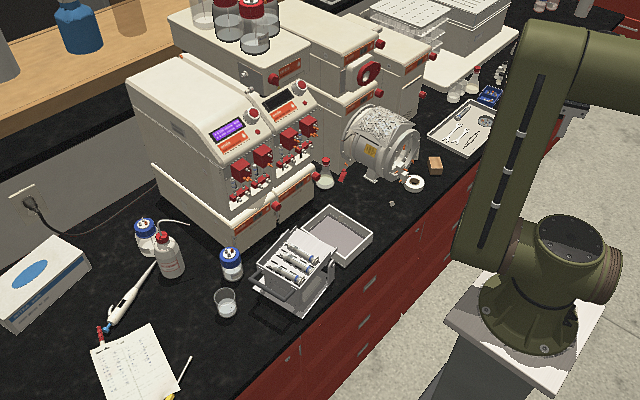

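The stand is at about (247,230) in the top view with its handle to the left near (210,233). The tub is to its right at about (305,225). I'll enlarge both views.

```bash
python3 - <<'E'
import cv2
a=cv2.imread("pics/top0.png")[165:265,190:345]; cv2.imwrite("pics/topc.png",cv2.resize(a,None,fx=5,fy=5,interpolation=cv2.INTER_CUBIC))
a=cv2.imread("pics/scene0.png")[190:325,205:385]; cv2.imwrite("pics/scenec.png",cv2.resize(a,None,fx=4.4,fy=4.4,interpolation=cv2.INTER_CUBIC))
E
```

```text
(no output)
```

View pics/topc.png

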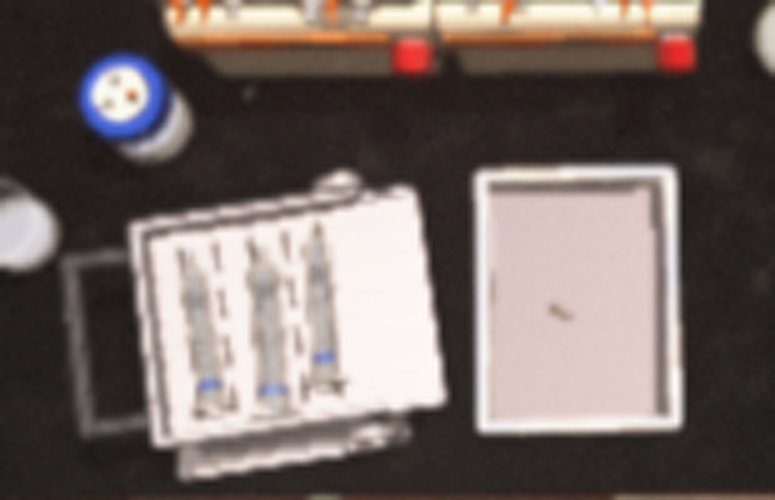

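View pics/scenec.png

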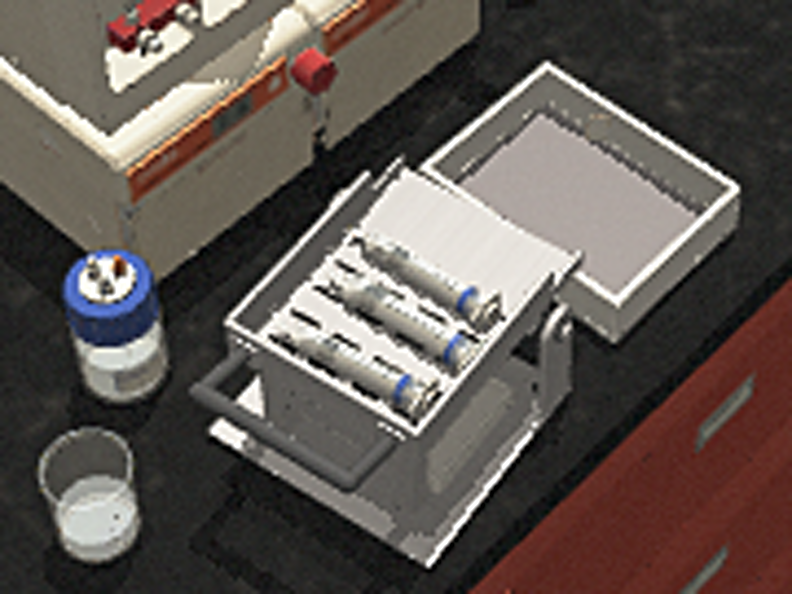

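The enlarged crops show the tub's rim corners, the tray's rear-wall corners, the bar and the base corner clearly. The stand is askew by about 0.1 rad. I'll fit both poses.

```bash
cat > h.py <<'E'
import numpy as np
from scipy.optimize import least_squares
from station import ctrl
def cams(): return {n:(lambda c:(c["intrinsics"],c["camera_from_world"]))(ctrl.camera(n)) for n in("top","scene")}
C=dict(t=((190,165),5,"top"),s=((205,190),4.4,"scene"))
def px(k,p): o,s,n=C[k]; return np.array(o)+(np.array(p)+.5)/s-.5
def proj(c,P): K,T=c; q=K@(T[:3,:3]@P+T[:3,3]); return q[:2]/q[2]
def ray(c,uv,z):
    K,T=c; d=T[:3,:3].T@np.linalg.solve(K,[*uv,1]); o=-T[:3,:3].T@T[:3,3]; return o+d*(z-o[2])/d[2]
def w(p,l): c,s=np.cos(p[2]),np.sin(p[2]); return np.array([p[0]+c*l[0]-s*l[1],p[1]+s*l[0]+c*l[1],l[2]])
def fit(cm,obs,p0):
    f=lambda p:np.concatenate([proj(cm[C[k][2]],w(p,np.array(l)/1e3))-px(k,u) for k,u,l in obs])
    r=least_squares(f,p0,loss="soft_l1",x_scale=[.01,.01,.1]); return r.x,r.fun.reshape(-1,2)
E
python3 - <<'E'
from h import *
cm=cams()
tub=[('t',(474,168),(85,65,41)),('t',(679,165),(85,-65,41)),('t',(684,432),(-85,-65,41)),('t',(478,433),(-85,65,41)),
('s',(548,63),(85,-65,41)),('s',(740,187),(-85,-65,41)),('s',(617,305),(-85,65,41)),('s',(615,340),(-85,65,0))]
st=[('t',(79,345),(0,170,110)),('t',(132,222),(67,128,118)),('t',(157,443),(-67,128,118)),('t',(447,403),(-66,-45,78)),('s',(228,325),(67,128,118)),('s',(415,432),(-67,128,118)),('s',(275,435),(0,170,110)),('s',(430,565),(-83,140,0)),('s',(562,325),(-83,0,80))]
p,r=fit(cm,tub,[.5,.1,0]); print("tub",p.round(4)); print(r.round(1).tolist())
s,r=fit(cm,st,[.5,.25,0]); print("stand",s.round(4)); print(r.round(1).tolist())
c,n=np.cos(s[2]),np.sin(s[2]); d=p[:2]-s[:2]
print("tub in stand",[c*d[0]+n*d[1],-n*d[0]+c*d[1]],p[2]-s[2])
print("goal tub",w(s,(0,-.077,0)),"handle",w(s,(0,.170,.11)))
for n,k,u,z in [("bottle",'t',(123,97),.109),("beaker",'t',(25,245),.0),("flask",'t',(770,40),.1)]: print(n,ray(cm["top"],px(k,u),z).round(3))
E
```

```text
tub [0.5255 0.1532 0.0065]
[[0.5, 0.8], [-0.9, 0.7], [-0.8, -0.7], [-0.1, -0.1], [-0.0, -1.3], [0.8, -0.6], [-0.0, -0.4], [-0.3, 0.5]]
stand [0.5168 0.2883 0.1499]
[[0.1, 0.3], [-0.1, 1.0], [0.1, 0.1], [-0.1, -0.6], [-0.7, -1.4], [0.2, -0.6], [-0.4, -0.3], [0.1, 1.3], [0.4, 0.4]]
tub in stand [np.float64(-0.01156804634535058), np.float64(-0.13492387509232817)] -0.1434207075346172
goal tub [0.52829595 0.212199   0.        ] handle [0.49141301 0.45642973 0.11      ]
bottle [0.648 0.435 0.109]
beaker [0.572 0.527 0.   ]
flask [0.682 0.028 0.1  ]
```

```bash
python3 -m pendant '[[[1.2,3.5,0.2],-0.024],[[1.2,3.5,0.2],-0.024],[[1.2,3.5,0.2],-0.024],[[1.2,3.5,0.2],-0.024],[[1.2,3.5,0.2],-0.024],[[1.2,3.5,0.2],-0.024],[[1.2,3.5,0.2],-0.024],[[1.2,3.5,0.2],-0.024],[[1.2,3.5,0],-0.024],[[1.2,3.5,0],-0.024],[[1.2,3.5,0],-0.024],[[1.2,3.5,0],-0.024],[[1.2,3.5,0],-0.024],[[1.2,3.5,0],-0.024],[[1.2,3.5,0],-0.024],[[1.2,3.5,0],-0.020],[[0,0,0],0],[[0,0,0],0]]' 0.6 25
```

```text
time_s: 1.7
ee_pos: [0.3989, 0.0517, 0.1898]
eef_rot: [3.142, 0.001, 0.01]
force: [0.3, -0.4, 0.1]
grip_width: 0.0562
grip_force: 0.0
```

```bash
python3 -m pendant '[[[3.2,1,0],0],[[3.2,1,0],0],[[3.2,1,0],0],[[3.1,0.95,0],-0.004],[[0,0,-3],0],[[0,0,-3],0],[[0,0,-3],0],[[0,0,-2],0],[[0,0,0],0],[[0,0,0],0]]'; python3 - <<'E'
from h import *
import cv2
cs=[ctrl.camera(n)["color"][:,:,::-1] for n in("top","scene")]
a=cv2.resize(cs[0][165:265,190:345],None,fx=2.55,fy=2.55,interpolation=cv2.INTER_CUBIC);b=cv2.resize(cs[1][150:300,240:420],None,fx=2.2,fy=2.2,interpolation=cv2.INTER_CUBIC)
o=np.zeros((335,795,3),np.uint8);o[:a.shape[0],:a.shape[1]]=a;o[:b.shape[0],398:398+b.shape[1]]=b[:,:397];cv2.imwrite("pics/p1.png",o)
E
```

```text
time_s: 2.53
ee_pos: [0.5257, 0.0886, 0.0801]
eef_rot: [3.141, 0.001, 0.001]
force: [-0.3, 0.4, 0.1]
grip_width: 0.0562
grip_force: 0.0
```

View pics/p1.png

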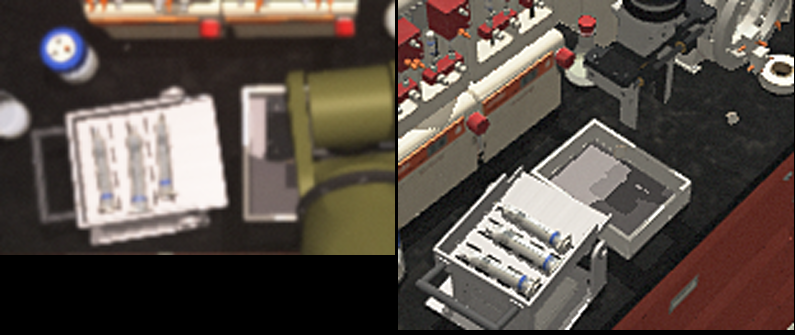

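The right half shows finger tips near (603,85) and (630,130), above the tub's far wall. I'll project the expected tips to check.

```bash
python3 - <<'E'
from h import *
import cv2
cm=cams(); e=ctrl.get_obs()["ee_pos"]
im=ctrl.camera("scene")["color"][:,:,::-1].copy()
for d in [(0,.034,0),(0,-.034,0)]:
  for z in (0,.05): 
    q=proj(cm["scene"],e+np.array(d)+[0,0,z]);print(d,z,q.round(1),((q-[240,150])*2.2+[398,0]).round())
b=cv2.resize(im[100:250,270:430],None,fx=3.75,fy=3.75,interpolation=cv2.INTER_CUBIC);cv2.imwrite("pics/p2.png",b)
E
```

```text
(0, 0.034, 0) 0 [343.4 213.9] [626. 140.]
(0, 0.034, 0) 0.05 [344.2 201.8] [627. 114.]
(0, -0.034, 0) 0 [358.4 201.2] [658. 113.]
(0, -0.034, 0) 0.05 [359.6 189.2] [661.  86.]
```

View pics/p2.png

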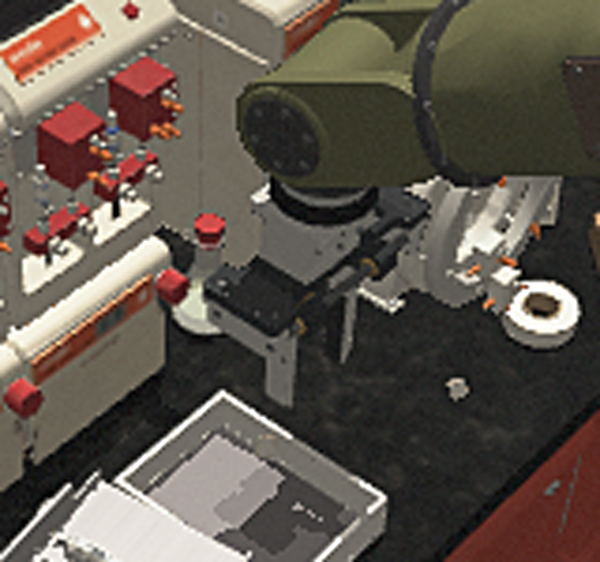

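The tips match the prediction sideways (344 vs 343 px, 362 vs 359 px). Their dark ends blend into the bench, so I'll descend in stages and watch the force.

```bash
python3 -m pendant '[[[0,0.1,-1.5],0],[[0,0.1,-1.5],0],[[0,0,-1],0.002],[[0,0,-0.8],0.002],[[0,0,-0.8],0],[[0,0,0],0],[[0,0,0],0]]'; python3 -m pendant '[[[0,0,0],0],[[0,0,0],0],[[0,0,0],0],[[0,0,0],0],[[0,0,0],0],[[0,0,0],0],[[0,0,0],0],[[0,0,0],0]]' 0 20;  python3 -c "
from h import *
import cv2
im=ctrl.camera('scene')['color'][:,:,::-1]
cv2.imwrite('pics/p3.png',cv2.resize(im[130:280,270:430],None,fx=3.75,fy=3.75,interpolation=cv2.INTER_CUBIC))"
```

```text
time_s: 3.37
ee_pos: [0.526, 0.0919, 0.0241]
eef_rot: [3.142, 0.0, 0.006]
force: [0.4, 0.5, 0.1]
grip_width: 0.0568
grip_force: 0.0
time_s: 4.03
ee_pos: [0.526, 0.092, 0.0241]
eef_rot: [-3.142, -0.0, 0.006]
force: [0.6, 0.4, 0.6]
grip_width: 0.0066
grip_force: 0.0
```

View pics/p3.png

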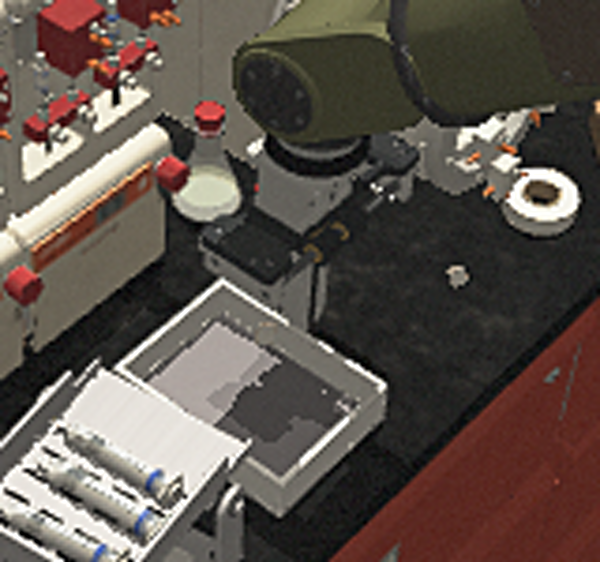

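```bash
python3 -m pendant '[[[0,0,0],0],[[0,0,0],0],[[0,0,0],0]]'; python3 - <<'E'
from h import *
cm=cams()
im=ctrl.camera('scene')['color'][:,:,::-1]
import cv2
e=ctrl.get_obs()["ee_pos"]
for z in (0,.019,.097): 
  q=proj(cm["scene"],e+[0,0,z]);print(z,((q-[300,180])*8).round())
cv2.imwrite('pics/p4.png',cv2.resize(im[180:240,300:390],None,fx=8,fy=8,interpolation=cv2.INTER_CUBIC))
E
```

```text
time_s: 4.33
ee_pos: [0.5259, 0.0919, 0.024]
eef_rot: [-3.142, 0.0, 0.006]
force: [0.2, -0.5, 0.4]
grip_width: 0.0007
grip_force: 0.0
0 [397. 329.]
0.019 [400. 295.]
0.097 [412. 149.]
```

View pics/p4.png

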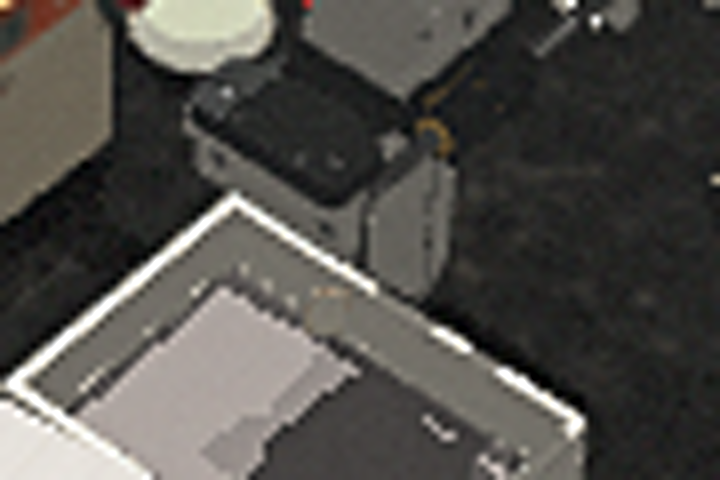

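The fingers shut on nothing (0.7 mm), with the tips just over or behind the rim at about (400,300). I'll reopen, go lower and grip again, checking force and width.

```bash
python3 -m pendant '[[[0,0,0.5],0],[[0,0,0],0],[[0,0,0],0],[[0,0,0],0],[[0,0,0],0],[[0,0,0],0],[[0,0,0],0],[[0,0,0],0]]' 0.6 20; python3 -m pendant '[[[0,0,-0.6],0],[[0,0,-0.5],0],[[0,0,-0.3],0],[[0,0,-0.3],0],[[0,0,0],0]]';python3 -m pendant '[[[0,0,0],0],[[0,0,0],0],[[0,0,0],0],[[0,0,0],0],[[0,0,0],0],[[0,0,0],0],[[0,0,0],0],[[0,0,0],0],[[0,0,0],0],[[0,0,0],0]]' 0 20
```

```text
time_s: 5.15
ee_pos: [0.5259, 0.0919, 0.029]
eef_rot: [3.142, 0.0, 0.006]
force: [-0.4, -0.2, -0.6]
grip_width: 0.0502
grip_force: 0.0
time_s: 5.57
ee_pos: [0.5256, 0.0919, 0.0112]
eef_rot: [3.142, 0.001, 0.006]
force: [-0.1, -0.3, 0.0]
grip_width: 0.0563
grip_force: 0.0
time_s: 6.4
ee_pos: [0.526, 0.0919, 0.0121]
eef_rot: [3.142, 0.0, 0.006]
force: [0.3, 0.8, 0.1]
grip_width: 0.0005
grip_force: 0.0
```

```bash
python3 - <<'E'
from h import *
import cv2
a=cv2.imread('pics/scene0.png');b=ctrl.camera('scene')['color'][:,:,::-1].copy();t0=cv2.imread('pics/top0.png');t=ctrl.camera('top')['color'][:,:,::-1].copy()
def m(A,B,x,y,h=9,s=16):
    r=cv2.matchTemplate(B[y-h-s:y+h+s,x-h-s:x+h+s],A[y-h:y+h,x-h:x+h],cv2.TM_CCOEFF_NORMED);_,v,_,l=cv2.minMaxLoc(r);return v.__round__(2),l[0]-s,l[1]-s
for k,u in [("far +x-y",(548,63)),("right -x-y",(740,187)),("near",(617,305)),("cheek",(562,325))]:
    p=px('s',u).round().astype(int);print(k,p,m(a,b,*p))
for u in [(474,168),(478,433)]:
    p=px('t',u).round().astype(int);print(p,m(t0,t,*p))
cm=cams();e=ctrl.get_obs()["ee_pos"]
o=np.hstack([cv2.resize(b[150:250,290:390],(500,500),interpolation=cv2.INTER_CUBIC),cv2.resize(t[190:260,270:330],(300,350),interpolation=cv2.INTER_CUBIC)[:350] if 0 else cv2.copyMakeBorder(cv2.resize(t[190:260,275:335],(300,350),interpolation=cv2.INTER_CUBIC),0,150,0,0,0)])
for z in (0,.02,.1):cv2.circle(o,tuple(int(v) for v in (proj(cm["scene"],e+[0,0,z])-[290,150])*5),3,(0,0,255),1)
cv2.imwrite('pics/p5.png',o)
E
```

```text
far +x-y [329 204] (0.77, -2, 2)
right -x-y [373 232] (0.91, 0, 0)
near [345 259] (0.83, 0, 0)
cheek [332 263] (0.98, 0, 0)
[284 198] (1.0, 0, 0)
[285 251] (0.92, 0, 0)
```

View pics/p5.png

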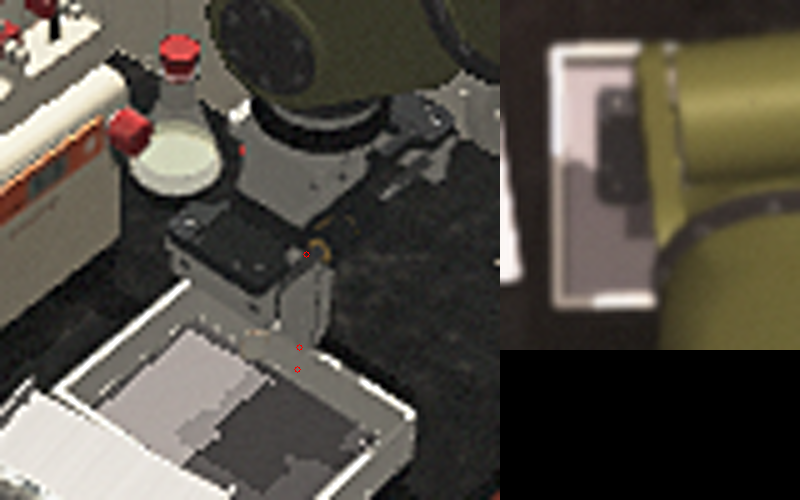

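Neither view settles whether the fingers are beside the rim or above it, and the tub hasn't moved. I'll probe with the fingers shut, moving a little toward the tub and watching the force.

```bash
for i in 1; do python3 -m pendant '[[[0,0.3,0],0],[[0,0.3,0],0],[[0,0.3,0],0]]'; python3 -m pendant '[[[0,0.3,0],0],[[0,0.3,0],0],[[0,0.3,0],0]]'; done; python3 - <<'E'
from h import *
import cv2
a=cv2.imread('pics/scene0.png');b=ctrl.camera('scene')['color'][:,:,::-1].copy()
def m(A,B,x,y,h=9,s=16):
    r=cv2.matchTemplate(B[y-h-s:y+h+s,x-h-s:x+h+s],A[y-h:y+h,x-h:x+h],cv2.TM_CCOEFF_NORMED);_,v,_,l=cv2.minMaxLoc(r);return v.__round__(2),l[0]-s,l[1]-s
for u in [(548,63),(740,187),(617,305)]: print(m(a,b,*px('s',u).round().astype(int)))
E
```

```text
time_s: 6.85
ee_pos: [0.526, 0.1013, 0.0121]
eef_rot: [-3.142, -0.0, 0.006]
force: [-0.1, 0.4, 0.7]
grip_width: 0.0005
grip_force: 0.0
time_s: 7.1
ee_pos: [0.5259, 0.1103, 0.012]
eef_rot: [-3.142, 0.0, 0.006]
force: [0.4, 0.3, -0.4]
grip_width: 0.0005
grip_force: 0.0
(0.75, -6, 5)
(0.95, 0, 0)
(0.82, 0, 0)
```

```bash
python3 -m pendant '[[[0,0,-0.2],0],[[0,0,-0.2],0],[[0,0,-0.2],0],[[0,0,0],0]]'; python3 -m pendant '[[[0,0,-0.1],0],[[0,0,-0.1],0],[[0,0,-0.1],0],[[0,0,0],0]]'; python3 -m pendant '[[[0,0,-0.1],0],[[0,0,-0.1],0],[[0,0,0],0]]'
```

```text
time_s: 7.48
ee_pos: [0.5257, 0.1098, 0.0055]
eef_rot: [3.141, 0.001, 0.006]
force: [-1.2, 0.4, 0.1]
grip_width: 0.0005
grip_force: 0.0
time_s: 7.82
ee_pos: [0.5259, 0.1099, 0.0028]
eef_rot: [3.142, 0.0, 0.006]
force: [-0.6, 0.6, 0.7]
grip_width: 0.0004
grip_force: 0.0
time_s: 8.07
ee_pos: [0.5259, 0.1099, 0.0009]
eef_rot: [3.142, 0.0, 0.006]
force: [-0.2, -0.5, 0.6]
grip_width: 0.0005
grip_force: 0.0
```

No contact even at a reported z of 1 mm, so the height reading disagrees with the scene. I'll keep probing downward in small steps.

```bash
for i in 1 2 3 4 5; do :; done; python3 -m pendant '[[[0,0,-0.15],0],[[0,0,-0.15],0],[[0,0,0],0]]' | egrep 'pos|force'; python3 -m pendant '[[[0,0,-0.15],0],[[0,0,-0.15],0],[[0,0,0],0]]'| egrep 'pos|force'; python3 - <<'E'
from h import *
import cv2
cm=cams();b=ctrl.camera('scene')['color'][:,:,::-1].copy();a=cv2.imread('pics/scene0.png')
o=ctrl.get_obs();e=o["ee_pos"]; print(o["qpos"].round(4))
for z in (0,.03,.1):print(z,proj(cm["scene"],e+[0,0,z]).round(1))
g=cv2.cvtColor(b,cv2.COLOR_BGR2GRAY);np.set_printoptions(linewidth=250)
print(g[206:232,334:366])
E
```

```text
ee_pos: [0.5258, 0.1099, -0.0023]
force: [-0.0, 0.2, -1.1]
grip_force: 0.0
ee_pos: [0.5258, 0.1099, -0.0053]
force: [0.4, 0.5, 0.4]
grip_force: 0.0
[0.1379 0.4908 1.7146 0.     0.9362 1.7028]
0 [345.3 230.9]
0.03 [345.8 224.3]
0.1 [347.  208.3]
[[ 42  44  42  39  42  38  41  46  32  27  30  26  30  77  97  91  60  23  34  38  27  28  29  42  42  43  38  42  38  38  40  45]
 [ 44  42  40  40  44  38  41  33  24  29  67  43  25  45  47  59  93  62  24  26  33  30  34  51  39  43  43  42  34  33  34  41]
 [ 39  41  42  40  42  36  41  38  46 114 110 113  57  49  52  53  66  58  23  28  27  39  48  47  47  37  40  35  39  36  40  45]
 [ 40  39  39  38  41  44  41  38  57 108 109  74  48  53  52  55  87  71  27  32  40  47  43  48  47  51  40  40  40  47  53  59]
 [ 44  38  30  44  39  44  44  38  41 113  75  46  50  51  76  76  35  22  28  42  47  43  45  45  48  37  40  37  45  53  51  52]
 [ 37  38  61  96  39  38  40  42  30  63  46  50  48  75 104  80 107  45  29  37  37  37  38  39  42  30  25  36  34  47  40  43]
 [ 40  38  38  42  37  40  44  28  26  56  49  48  76 109 100  78 104
[... 1851 characters left out ...]
116 113 115 112 111 106 200 255 255  87  30]
 [169 138 141 144 144 146 146 151 153  50  55  60  74  73  58  60 110 125 118 114 113 112 112 112 112 112 107  96 118 251 255 236]
 [140 141 142 145 149 153 159 157  50  60  64  63  65  61  65  60  54  76 104 120 115 113 116 113 112 113 112 109 104  97 145 254]
 [141 144 144 151 155  47  58  55  60  67  70  67  66  68 173 166  57  53  59  93 122 115 115 112 112 114 113 113 109 108  99 102]
 [146 148 153 157  51  59  64  63  66  64  68  67  66  61  64 163 159  53  60  56  75 104 118 115 113 112 112 112 112 113 111 107]
 [150 155 160  53  61  68  66  67  64  70  70  69  67  66  60  56 159 154 157  54  55  59  91 121 113 115 112 110 112 113 113 110]]
```

The near edge of the shut fingers ends at about (348,226). That is inside the tub, but 25–30 mm higher than the state reports: the true tip height is about the reported height plus 30 mm. I'll grip the rim with that allowance.

```bash
python3 -m pendant '[[[0,0,2.5],0],[[0,0,2],0],[[0,-0.8,0],0],[[0,-0.8,0],0],[[0,0,0],0],[[0,0,0],0],[[0,0,0],0],[[0,0,0],0]]' 0.6 20; python3 -m pendant '[[[0,0,-1.5],0],[[0,0,-1.5],0],[[0,0,-1],0],[[0,0,-0.5],0],[[0,0,-0.3],0],[[0,0,-0.2],0],[[0,0,0],0]]'; python3 -m pendant '[[[0,0,0],0],[[0,0,0],0],[[0,0,0],0],[[0,0,0],0],[[0,0,0],0],[[0,0,0],0],[[0,0,0],0],[[0,0,0],0],[[0,0,0],0],[[0,0,0],0]]' 0 20
```

```text
time_s: 9.38
ee_pos: [0.5257, 0.094, 0.0394]
eef_rot: [3.142, 0.001, 0.006]
force: [0.6, -0.6, -0.3]
grip_width: 0.0505
grip_force: 0.0
time_s: 9.97
ee_pos: [0.5261, 0.094, -0.0099]
eef_rot: [-3.142, -0.0, 0.006]
force: [-0.0, -0.4, 0.6]
grip_width: 0.0566
grip_force: 0.0
time_s: 10.8
ee_pos: [0.526, 0.0937, -0.0099]
eef_rot: [3.141, 0.0, 0.006]
force: [-0.8, -4.9, 0.6]
grip_width: 0.0042
grip_force: 20.0
```

The wall is gripped (4.2 mm, 20 N). I'll slide and turn the tub, stopping about 5 mm short.

```bash
python3 -m pendant '[[[0.1,0.4,0],0.011],[[0.1,0.4,0],0.011],[[0.1,0.4,0],0.011],[[0.1,0.4,0],0.011],[[0.1,0.4,0],0.011],[[0.1,0.4,0],0.011],[[0.1,0.4,0],0.011],[[0.1,0.4,0],0.011],[[0.1,0.4,0],0.011],[[0.1,0.4,0],0.011],[[0.1,0.4,0],0.011],[[0.1,0.4,0],0.011],[[0.1,0.4,0],0.011],[[0,0,0],0],[[0,0,0],0]]'; python3 - <<'E'
from h import *
import cv2
t=[ctrl.camera(n)["color"][:,:,::-1] for n in("top","scene")]
o=np.hstack([cv2.resize(t[0][180:270,240:330],(450,450),interpolation=cv2.INTER_CUBIC),cv2.resize(t[1][195:285,295:365],(350,450),interpolation=cv2.INTER_CUBIC)])
cv2.imwrite("pics/p6.png",o)
E
```

```text
time_s: 12.05
ee_pos: [0.5392, 0.1468, -0.0099]
eef_rot: [-3.141, -0.001, 0.149]
force: [0.2, 3.1, 1.5]
grip_width: 0.0035
grip_force: 20.0
```

View pics/p6.png

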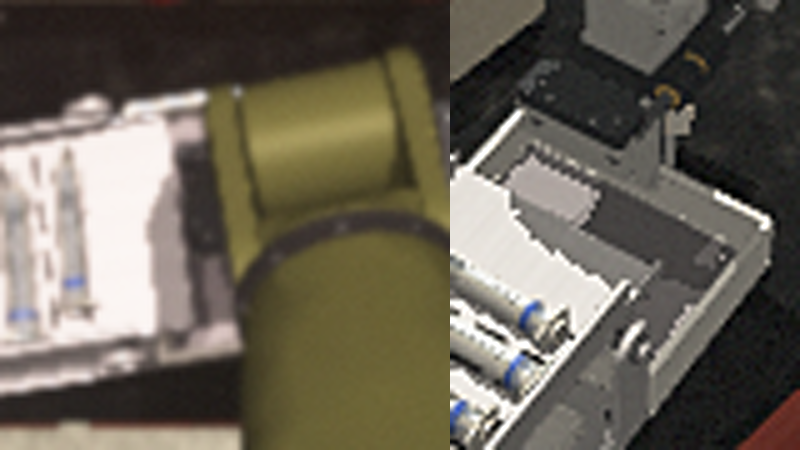

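The tub is now nearly parallel to the stand. Its rim corners are at about (770,222) and (522,112) in the right half, and its edge is close to the near cheek. I'll fit its pose numerically.

```bash
python3 - <<'E'
from h import *
cm=cams();C['s']=((295,195),5,"scene");C['t']=((240,180),5,"top")
obs=[('s',(770-450,222),(-85,-65,41)),('s',(522-450,112),(85,-65,41))]
p,r=fit(cm,obs,[.53,.2,.15]);s=np.array([.5168,.2883,.1499])
def rel(p):
    c,n=np.cos(s[2]),np.sin(s[2]);d=p[:2]-s[:2];return [c*d[0]+n*d[1],-n*d[0]+c*d[1],p[2]-s[2]]
print(p,r.tolist(),rel(p))
e=ctrl.get_obs()["ee_pos"]; y=.1490
for g in(.0625,.060): print("kin",rel(np.array([e[0]-.0008-g*np.sin(y),e[1]+g*np.cos(y),y])))
K=w(rel(p) and p,(0,.0,.041));
for l in((85,20,41),(-85,-20,41)):print(((proj(cm["top"],w(p,np.array(l)/1e3))-[240,180])*5).round())
E
```

```text
[0.52302276 0.21921977 0.20320803] [[0.7332728954449408, 0.443552225830814], [-0.7807772048794277, -0.580805594034473]] [np.float64(-0.004163407368590319), np.float64(-0.06923486812323647), np.float64(0.05330803295185324)]
kin [np.float64(-4.8786886273905275e-05), np.float64(-0.08109747856364358), np.float64(-0.0009000000000000119)]
kin [np.float64(-5.1036885970121015e-05), np.float64(-0.08359747755114365), np.float64(-0.0009000000000000119)]
[168. 108.]
[280. 349.]
```

```bash
python3 -m pendant '[[[-0.03,0.2,0],0],[[-0.03,0.2,0],0],[[0,0,0],0]]'|egrep 'pos|force|width|rot'; python3 -m pendant '[[[-0.015,0.1,0],0],[[0,0,0],0]]'|egrep 'pos|force|width';python3 -m pendant '[[[-0.015,0.1,0],0],[[0,0,0],0]]'|egrep 'pos|force|width'
```

```text
ee_pos: [0.5383, 0.1496, -0.0099]
eef_rot: [3.141, 0.0, 0.149]
force: [0.5, -3.7, 4.2]
grip_width: 0.0037
grip_force: 20.0
ee_pos: [0.5382, 0.1497, -0.0099]
force: [-0.1, -11.1, 5.4]
grip_width: 0.0042
grip_force: 20.0
ee_pos: [0.5382, 0.1497, -0.0099]
force: [0.5, -18.4, 6.0]
grip_width: 0.0038
grip_force: 20.0
```

Contact came exactly where the kinematics put the stand's front, with an 18 N push square in the middle. I'll check the moment, release and raise.

```bash
python3 -c "
from h import *;o=ctrl.get_obs();print(o['moment'].round(2),o['force'].round(1))"; python3 -m pendant '[[[0,0,0],0],[[0,0,0],0],[[0,0,0],0],[[0,0,0],0],[[0,0,0],0],[[0,0,1],0],[[0,0,2],0],[[0,0,3],0],[[0,0,3],0],[[0,0,3],0],[[0,0,3],0],[[0,0,2],0],[[0,0,0],0]]' 0.4 20; python3 - <<'E'
from h import *
import cv2
t=ctrl.camera("scene")["color"][:,:,::-1];cm=cams();s=[.5168,.2883,.1499]
cv2.imwrite("pics/after_s.png",t)
E
```

```text
[-3.56 -0.12 -0.05] [  0.5 -18.4   6. ]
time_s: 13.92
ee_pos: [0.5397, 0.1524, 0.1655]
eef_rot: [-3.141, -0.008, 0.149]
force: [0.4, 0.0, 0.2]
grip_width: 0.0373
grip_force: 0.0
```

```bash
python3 -m pendant '[[[-0.4,2.5,0],0],[[-0.5,3.2,0],0],[[-0.55,3.4,0],0],[[-0.55,3.4,0],0],[[-0.55,3.4,0],0],[[-0.55,3.4,0],0],[[-0.55,3.4,0],0],[[-0.55,3.4,0],0],[[-0.55,3.2,0],0],[[-0.28,1.1,0],0],[[0,0,0],0],[[0,0,0],0]]' 0.43; python3 - <<'E'
from h import *
import cv2
t=ctrl.camera("scene")["color"][:,:,::-1].copy();cm=cams();e=ctrl.get_obs()["ee_pos"]
a=cv2.imread("pics/after_s.png")
for i in(0,.03,.05):print(i,proj(cm["scene"],e+[0,0,i]).round(1))
# changed pixels column-wise: lowest changed row = finger tips
d=(np.abs(t.astype(int)-a).sum(2)>60)
u0,v0=proj(cm["scene"],e).round().astype(int)
for u in range(u0-16,u0+18):
    r=np.where(d[v0-60:v0+25,u])[0]; print(u,r.max()+v0-60 if len(r) else None,end="; ")
E
```

```text
time_s: 15.07
ee_pos: [0.4875, 0.4553, 0.1588]
eef_rot: [3.14, 0.002, 0.149]
force: [0.3, -1.5, 1.1]
grip_width: 0.0403
grip_force: 0.0
0 [266.7 276.5]
0.03 [265.8 269. ]
0.05 [265.2 263.8]
251 275; 252 273; 253 273; 254 272; 255 276; 256 277; 257 277; 258 278; 259 278; 260 279; 261 283; 262 287; 263 288; 264 288; 265 289; 266 295; 267 295; 268 297; 269 298; 270 298; 271 299; 272 299; 273 300; 274 300; 275 300; 276 300; 277 300; 278 300; 279 300; 280 298; 281 298; 282 299; 283 300; 284 279;
```

```bash
python3 -m pendant '[[[0.2,0.05,-2],0],[[0.2,0.05,-2],0],[[0,0,-2],0],[[0,0,-1],0],[[0,0,-0.5],0],[[0,0,0],0]]'; python3 -m pendant '[[[0,0,-0.5],0],[[0,0,-0.5],0],[[0,0,-0.5],0],[[0,0,-0.5],0],[[0,0,-0.5],0],[[0,0,0],0]]'; python3 -m pendant '[[[0,0,0],0],[[0,0,0],0],[[0,0,0],0],[[0,0,0],0],[[0,0,0],0],[[0,0,0],0],[[0,0,0],0],[[0,0,0],0]]' 0 12
```

```text
time_s: 15.72
ee_pos: [0.4919, 0.4562, 0.0846]
eef_rot: [3.141, 0.001, 0.148]
force: [0.7, 0.0, -0.1]
grip_width: 0.0405
grip_force: 0.0
time_s: 16.22
ee_pos: [0.4913, 0.4566, 0.0587]
eef_rot: [3.141, 0.001, 0.149]
force: [-0.9, -1.0, -0.9]
grip_width: 0.0408
grip_force: 0.0
time_s: 16.88
ee_pos: [0.492, 0.4562, 0.0602]
eef_rot: [3.14, 0.0, 0.148]
force: [-0.6, -5.1, 2.0]
grip_width: 0.0114
grip_force: 12.0
```

The bar is gripped (11.4 mm). I'll compute the arc for the tray.

```bash
python3 - <<'E'
import numpy as np
th=np.arange(0,.951,.05);y=17*np.cos(th)-3*np.sin(th);z=17*np.sin(th)+3*np.cos(th);a=.1499
P=np.c_[-np.sin(a)*y,np.cos(a)*y,z]
for t,d in zip(th[1:],np.diff(P,axis=0)):print(round(t,2),d.round(2))
E
```

```text
0.05 [ 0.03 -0.17  0.85]
0.1 [ 0.03 -0.21  0.84]
0.15 [ 0.04 -0.25  0.82]
0.2 [ 0.04 -0.29  0.81]
0.25 [ 0.05 -0.33  0.8 ]
0.3 [ 0.06 -0.37  0.78]
0.35 [ 0.06 -0.41  0.76]
0.4 [ 0.07 -0.45  0.74]
0.45 [ 0.07 -0.48  0.71]
0.5 [ 0.08 -0.52  0.69]
0.55 [ 0.08 -0.55  0.66]
0.6 [ 0.09 -0.58  0.63]
0.65 [ 0.09 -0.61  0.6 ]
0.7 [ 0.1  -0.64  0.57]
0.75 [ 0.1  -0.67  0.54]
0.8 [ 0.1  -0.69  0.5 ]
0.85 [ 0.11 -0.72  0.47]
0.9 [ 0.11 -0.74  0.43]
0.95 [ 0.11 -0.76  0.39]
```

```bash
python3 -m pendant '[[[0.03,-0.17,0.85],0],[[0.03,-0.21,0.84],0],[[0.04,-0.25,0.82],0],[[0.04,-0.29,0.81],0],[[0.05,-0.33,0.8],0],[[0.06,-0.37,0.78],0],[[0.06,-0.41,0.76],0],[[0.07,-0.45,0.74],0]]' - 20; python3 -m pendant '[[[0.035,-0.24,0.36],0],[[0.035,-0.24,0.35],0],[[0.04,-0.26,0.35],0],[[0.04,-0.26,0.34],0],[[0.04,-0.27,0.33],0],[[0.04,-0.28,0.33],0],[[0.045,-0.29,0.32],0],[[0.045,-0.29,0.31],0],[[0.045,-0.3,0.3],0],[[0.045,-0.31,0.3],0],[[0.05,-0.32,0.29],0],[[0.05,-0.32,0.28],0],[[0,0,0],0],[[0,0,0],0]]'
```

```text
time_s: 17.55
ee_pos: [0.4955, 0.4322, 0.1251]
eef_rot: [-3.141, -0.0, 0.149]
force: [0.3, 0.6, -3.7]
grip_width: 0.0114
grip_force: 20.0
time_s: 18.72
ee_pos: [0.5005, 0.3999, 0.1645]
eef_rot: [-3.138, -0.002, 0.15]
force: [-3.6, 8.3, 6.2]
grip_width: 0.0113
grip_force: 20.0
```

```bash
python3 -m pendant '[[[0.05,-0.33,0.27],0],[[0.05,-0.34,0.27],0],[[0.05,-0.34,0.25],0],[[0.05,-0.35,0.25],0],[[0.055,-0.36,0.24],0],[[0.055,-0.36,0.23],0],[[0.055,-0.37,0.22],0],[[0.055,-0.37,0.21],0],[[0,0,0],0],[[0,0,0],0],[[0,0,0],0],[[0,0,0],0],[[0,0,0],0],[[0,0,0],0],[[0,0,0],0],[[0,0,0],0]]'; python3 - <<'E'
from h import *
import cv2
t=ctrl.camera("scene")["color"][:,:,::-1];cv2.imwrite("pics/up.png",t);cv2.imwrite("pics/upt.png",ctrl.camera("top")["color"][:,:,::-1])
# syringe blue bands in scene
h=cv2.cvtColor(t,cv2.COLOR_BGR2HSV);m=cv2.inRange(h,(100,120,80),(130,255,255))
n,_,st,c=cv2.connectedComponentsWithStats(m)
print([(c[i].round().tolist(),int(st[i,4])) for i in range(1,n) if 240<c[i][0]<400 and 180<c[i][1]<340])
a=cv2.imread("pics/scene0.png");m=cv2.inRange(cv2.cvtColor(a,cv2.COLOR_BGR2HSV),(100,120,80),(130,255,255))
n,_,st,c=cv2.connectedComponentsWithStats(m)
print([(c[i].round().tolist(),int(st[i,4])) for i in range(1,n) if 240<c[i][0]<400 and 180<c[i][1]<340])
E
```

```text
time_s: 20.05
ee_pos: [0.5047, 0.3717, 0.1842]
eef_rot: [-3.138, -0.002, 0.15]
force: [-5.7, 7.1, 9.4]
grip_width: 0.0113
grip_force: 20.0
[([323.0, 262.0], 1)]
[([310.0, 257.0], 5), ([308.0, 268.0], 2), ([306.0, 270.0], 2), ([296.0, 277.0], 8)]
```

```bash
python3 - <<'E'
from h import *
import cv2
cm=cams();s=[.5168,.2883,.1499]
print("tub centre px",[proj(cm[n],w(s,(0,-.077,.01))).round() for n in("top","scene")],"lip corners",[[proj(cm[n],w(s,(q,-.045*.62,.04))).round().tolist() for q in(-.065,.065)] for n in("top","scene")])
for f in("top0","upt","scene0","up"):
    a=cv2.imread(f"pics/{f}.png").astype(int);b=a[...,0]-a[...,2]
    x0,x1,y0,y1=(200,335,195,258) if "t" in f else (240,385,195,330)
    m=(b[y0:y1,x0:x1]>45).astype(np.uint8);n,_,st,c=cv2.connectedComponentsWithStats(m,connectivity=8)
    print(f,[((c[i]+[x0,y0]).round().tolist(),int(st[i,4])) for i in range(1,n)])
E
```

```text
tub centre px [array([288., 225.]), array([322., 247.])] lip corners [[[275.0, 246.0], [269.0, 207.0]], [[332.0, 263.0], [293.0, 242.0]]]
top0 [([254.0, 236.0], 3), ([231.0, 241.0], 3)]
upt [([289.0, 234.0], 3), ([278.0, 236.0], 3), ([284.0, 239.0], 2)]
scene0 [([310.0, 257.0], 9), ([240.0, 258.0], 1), ([240.0, 260.0], 2), ([307.0, 268.0], 9), ([296.0, 277.0], 7)]
up [([333.0, 255.0], 1), ([240.0, 260.0], 4)]
```

Three blue bands at (278..289, 234..239) in the top view lie in the tub area. I'll lower the tray back along the arc, slower at the end.

```bash
python3 -m pendant '[[[-0.11,0.74,-0.43],0],[[-0.11,0.72,-0.47],0],[[-0.1,0.69,-0.5],0],[[-0.1,0.67,-0.54],0],[[-0.1,0.64,-0.57],0],[[-0.09,0.61,-0.6],0],[[-0.09,0.58,-0.63],0],[[-0.08,0.55,-0.66],0],[[-0.08,0.52,-0.69],0],[[-0.07,0.48,-0.71],0],[[-0.07,0.45,-0.74],0],[[-0.06,0.41,-0.76],0],[[-0.06,0.37,-0.78],0],[[-0.05,0.33,-0.8],0],[[0,0,0],0]]'; python3 -m pendant '[[[-0.02,0.15,-0.41],0],[[-0.02,0.14,-0.4],0],[[-0.02,0.13,-0.41],0],[[-0.02,0.12,-0.41],0],[[-0.015,0.11,-0.42],0],[[-0.015,0.1,-0.42],0],[[-0.015,0.09,-0.22],0],[[-0.015,0.04,-0.21],0],[[0,0.04,-0.21],0],[[0,0,0],0],[[0,0,0],0]]'
```

```text
time_s: 21.5
ee_pos: [0.4931, 0.448, 0.0911]
eef_rot: [3.141, 0.001, 0.149]
force: [3.1, 2.0, -1.4]
grip_width: 0.0116
grip_force: 20.0
time_s: 22.42
ee_pos: [0.4919, 0.4562, 0.0616]
eef_rot: [3.14, 0.001, 0.148]
force: [2.6, -5.7, -3.3]
grip_width: 0.0116
grip_force: 20.0
```

```bash
python3 -m pendant '[[[0,0,-0.08],0],[[0,0,-0.08],0],[[0,0,0],0],[[0,0,0],0]]'|egrep 'pos|force'; python3 -m pendant '[[[0,0,-0.05],0],[[0,0,-0.05],0],[[0,0,0],0],[[0,0,0],0]]'|egrep 'pos|force'
```

```text
ee_pos: [0.492, 0.4563, 0.0614]
force: [-2.5, -10.7, 7.4]
grip_force: 20.0
ee_pos: [0.492, 0.4563, 0.0614]
force: [-5.0, -12.7, 14.9]
grip_force: 20.0
```

The tray is down and bearing on its rest. I'll ease off, release and rise clear.

```bash
python3 -m pendant '[[[0,0,0.1],0],[[0,0,0],0]]'|egrep 'force'; python3 -m pendant '[[[0,0,0],0],[[0,0,0],0],[[0,0,0],0],[[0,0,0],0],[[0,0,0],0],[[0,0,0],0],[[0,0,0.5],0],[[0,0,1],0],[[0,0,2],0],[[0,0,3],0],[[0,0,3],0],[[0,0,3],0]]' 0.43; python3 -m pendant '[[[-2,0,2],0],[[-3,0,2],0],[[-3,0,1],0],[[-3,0,0],0],[[-2,0,0],0],[[-2,0,0],0],[[0,0,0],0],[[0,0,0],0]]'; python3 - <<'E'
from h import *
import cv2
cm=cams();s=[.5168,.2883,.1499];im={n:ctrl.camera(n)["color"][:,:,::-1].copy() for n in("top","scene")}
for n in im:
    cv2.imwrite(f"pics/end_{n}.png",im[n]);a=im[n].astype(int);b=a[...,0]-a[...,2]
    x0,x1,y0,y1=(200,335,195,258) if n=="top" else (240,385,195,330)
    m=(b[y0:y1,x0:x1]>45).astype(np.uint8);k,_,st,c=cv2.connectedComponentsWithStats(m,connectivity=8)
    print(n,[((c[i]+[x0,y0]).round().tolist(),int(st[i,4])) for i in range(1,k)])
    o=cv2.imread(f"pics/{n}0.png")
    def mt(x,y,h=8,q=10):
        r=cv2.matchTemplate(im[n][y-h-q:y+h+q,x-h-q:x+h+q],o[y-h:y+h,x-h:x+h],cv2.TM_CCOEFF_NORMED);_,v,_,l=cv2.minMaxLoc(r);return round(v,2),l[0]-q,l[1]-q
    pts=dict(rearL=(67,128,118),rearR=(-67,128,118),bar=(0,170,110),cheek=(-83,0,80))
    print({k:mt(*proj(cm[n],w(s,np.array(v)/1e3)).round().astype(int)) for k,v in pts.items()})
    print("goal rim",[proj(cm[n],w(w(s,(0,-.077,0))[:2].tolist()+[s[2]],np.array(v)/1e3)).round(1).tolist() for v in((85,-65,41),(-85,-65,41))])
    by=dict(top=[(350,172),(215,185),(190,210),(409,236),(446,237)],scene=[(325,178),(231,263),(226,303),(413,183),(435,166)])[n]
    print("bystanders",[mt(*p) for p in by])
E
```

```text
force: [-2.4, -9.8, 7.8]
grip_force: 20.0
time_s: 24.25
ee_pos: [0.4916, 0.4569, 0.1881]
eef_rot: [-3.141, -0.001, 0.149]
force: [-0.4, -0.4, -0.2]
grip_width: 0.0404
grip_force: 0.0
time_s: 24.92
ee_pos: [0.3415, 0.4572, 0.2369]
eef_rot: [-3.14, -0.001, 0.15]
force: [-0.0, -0.2, 0.4]
grip_width: 0.0402
grip_force: 0.0
top [([289.0, 234.0], 3), ([284.0, 239.0], 2)]
{'rearL': (1.0, 0, 0), 'rearR': (1.0, 0, 0), 'bar': (1.0, 0, 0), 'cheek': (0.94, 0, 0)}
goal rim [[302.6, 195.2], [310.8, 246.4]]
bystanders [(1.0, 0, 0), (1.0, 0, 0), (1.0, 0, 0), (1.0, 0, 0), (1.0, 0, 0)]
scene [([240.0, 260.0], 4), ([331.0, 258.0], 1)]
{'rearL': (1.0, 0, 0), 'rearR': (0.12, 3, 9), 'bar': (1.0, 0, 0), 'cheek': (0.62, 6, 4)}
goal rim [[310.4, 213.7], [359.7, 238.6]]
bystanders [(0.6, -8, -8), (1.0, 0, 0), (1.0, 0, 0), (0.19, -10, 4), (0.53, -10, 1)]
```

```bash
python3 - <<'E'
from h import *
import cv2
t=cv2.imread("pics/end_top.png");t0=cv2.imread("pics/top0.png");cm=cams();s=[.5168,.2883,.1499];G=w(s,(0,-.077,0))[:2].tolist()+[s[2]]
g=cv2.cvtColor(t,cv2.COLOR_BGR2GRAY).astype(float);K=cm["top"]
def edge(P,D):   # last bright->dark crossing going outwards, mm along D (local)
    q=np.arange(-15,15.1,.25);v=[cv2.getRectSubPix(g.astype(np.float32),(1,1),tuple(map(float,proj(K,w(G,(np.array(P)+d*np.array(D))/1e3)))))[0,0] for d in q]
    return float(q[np.argmin(np.convolve(np.diff(v),np.ones(6),'same'))])
print("-y edge",[edge((x,-65,41),(0,-1,0)) for x in(-75,-50,-25,0,25,50,75)])
print("+x edge",[edge((85,y,41),(1,0,0)) for y in(-55,-35,-15,5)])
print("-x edge",[edge((-85,y,41),(-1,0,0)) for y in(-55,-35,-15,5)])
gg=lambda im:cv2.cvtColor(im,cv2.COLOR_BGR2GRAY)
print("tray floor dark px before/after",[[int((gg(im)[y-3:y+4,x-3:x+4]<170).sum()) for x,y in((230,227),(243,228),(254,226),(265,228))] for im in(t0,t)])
b=t.astype(int);print("tub dark/structure std",g[205:245,280:303].std(), "blue",np.argwhere((b[...,0]-b[...,2])[200:250,200:315]>25)[:,::-1].__add__([200,200]).tolist())
E
```

```text
-y edge [0.0, 2.25, 1.5, 2.0, 1.0, 0.0, 0.75]
+x edge [3.25, 4.75, 4.75, 4.5]
-x edge [-0.5, -0.5, -0.75, -0.75]
tray floor dark px before/after [[14, 7, 3, 0], [0, 0, 0, 0]]
tub dark/structure std 23.77021088107577 blue [[288, 234], [289, 234], [290, 234], [291, 234], [279, 235], [289, 235], [290, 235], [278, 236], [279, 236], [284, 238], [285, 238], [283, 239], [284, 239], [285, 239], [286, 239]]
```

```bash
python3 -c "
from station import ctrl
print(ctrl.hand_in())"
```

```text
the job is handed in; nothing more can be done
None
```

The tub stands square against the stand, centred to about 2.5 mm by camera measurement; all three syringes are in it, the tray is back down on its rest, and the job was handed in at about 25 s.

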